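Release a nozzle stem from its push-fit air outlet

ROBOT

A 7-joint arm with a two-finger parallel gripper is mounted at the origin on the work surface. World frame = base frame: x ahead of the robot, y to its left, z up, the work surface at z = 0. Lengths are in mm, angles in rad, forces in N, time in s.
With the tool pointing down it reaches from about 425 to 950 mm from the base axis. Payload 16.7 kg.
Tool frame: the origin (TCP) lies at the very end of the fingers, on their centre line; the grasp point (between the pads) lies 19 mm behind it; z points along the fingers, y is the line along which they close (so a half turn about z gives the same grasp; the last joint's range is limited). The gripper opens to 94 mm and grips with 3 to 60 N. Pads are 16 mm wide; open, the fingers measure 119 mm over their backs; the gripper's body (75 mm by 177 mm) begins 78 mm behind the grasp point.
Start: joints at [-1.435, 0.426, 0.074, 1.606, -0.034, 1.111, -0.067], TCP at [189.656, 647.769, 205.467] pointing down, gripper open.
Joint ranges: [-2.85, 2.85], [-0.5, 2.14], [-1.23, 1.37], [0.21, 2.46], [-1.02, 4.16], [0.16, 2.05], [-2.73, 2.73]. Speed limits (rad/s): [1.89, 1.89, 2.39, 2.39, 3.01, 3.01, 3.01].

INTERFACE

Orientations are given as a 3x3 rotation matrix whose columns are the frame's x, y, z axes.
In Python, from plant import telemetry, camera, order gives the robot as it stands.
- The arm moves only by the tool jog_arm, never from a script. Its argument "rows" is a list of rows, each a list of 7 numbers: the shift along the tool's x, y, z each as a share of 15 cm, from -1 to 1, then the turn, a rotation vector about the tool's x, y, z each as a share of 180 degrees, from -1 to 1, then the opening, from -1 (shut) to 1 (fully open). In form: [[tx, ty, tz, ax, ay, az, gripper], ...]. A call has 1 to 12 rows; each row shifts and turns the commanded pose from where the row before left it, along the tool's axes as they then stand; what a row does not reach is not made up. A row lasts 1/8 s, in which the tool goes at most 62.5 mm and 10.7 degrees, less where a joint would pass 70% of its speed; a pose out of reach is approached as far as the arm can. A call with a number of a shift or a turn outside -1 to 1 is refused whole. A call with a gripper value outside its range is refused whole. The fingers move at their own pace and stop on an object; "squeeze" is the grip in N (left out, the last holds). Time passes only in rows, so rows that do not move let the fingers close. It gives the time, the measured TCP pose, the force, the opening and the grip force at its end, in the units of the state.
- telemetry.read_state(): the state, without advancing time (a new reading comes with each control period).
- camera(name): name is "side" or "top" or "wrist"; returns a dict with "pixels" (420x560x3 uint8, red, green, blue), "depth" (420x560 float32, mm along the optical axis (not along the pixel's ray), 0 where there is no reading), "fx", "fy", "cx", "cy" (pixels), "view" (4x4, takes a point from world to camera coordinates). Camera axes: x right, y up, looking along -z (the intrinsics and any distortion apply to the point x, -y, -z); pixel columns grow to the right and rows downward; lengths in mm; the calibration is good to about 2 mm. A picture is of the moment at which its call begins.
- order.sign_off(): hands the job in; it is judged then, once.
The state is a dict: "t": time; "qpos": joint angles; "qvel": joint speeds; "joint_efforts": joint torques, N m; "tool_pos": TCP position; "ee_rot": TCP orientation; "contact_force": force on the tool from outside, world axes, zero at the start; "moment": the same for the moment, N m; "width": finger opening in mm; "grip_force": force on a finger pad.
Only numpy, scipy, OpenCV 4.12 (cv2) and the standard library are available. Lean on these libraries where they do the work, as an engineer would, in place of code of your own. Each camera call takes 0.05 s, during which the arm holds its last target. There are 200 camera calls.

TASK

Take the steel nozzle stem out of its push-fit air outlet: press the black release ring around the stem down and, before the ring can come back up, pull the stem straight up and out; do not force it out of the closed fitting. Then lower it foot first into the open jar without dropping it and let go, so that it stays leaning there with the jar upright; leave the other jar and the loose lid where they are.

Things in the scene. Friction and masses are not known exactly. Their poses are not given: they have to be found in the camera images.
- outlet: fixed air outlet: 70 x 70 x 22 mm aluminium block with an upright round steel fitting (34 mm across, top 44 mm above the bench); origin at the centre of its underside, z up along the fitting's axis. The slim stem stands in its 16 mm bore (bore floor 22 mm above the bench). Four hidden jaws hold the stem by a groove and let go only while the release ring is down by over 4 mm
- ring_top (a point): centre of the top face of the outlet's black release ring: 40 mm outer diameter, 16 mm hole (the stem passes through it), 8 mm thick; top face 60 mm above the bench when up, 52 mm fully down. Both fingertips can stand on it, one on each side of the stem, press it down, close on the stem with the ring still down, and pull straight up
- release_ring (a joint): how far the ring is pressed down, m: 0 up, 0.008 fully down (hard stop). A spring lifts it (1.5 N at first, 5 N fully down), at once when let go. The stem need rise only about 2 mm with the ring more than 4 mm down: then the jaws cannot catch it again, and it drags with a few newtons for some 8 mm more
- stem_center (a point): the steel nozzle stem, a rigid round bar 14 mm in diameter and 80 mm long with a conical nozzle tip (top 10 mm), 60 g; point on its axis half-way along, z towards the nozzle tip. Seated, it stands upright with 42 mm showing above the raised ring
- stem_foot (a point): centre of the stem's lower end (40 mm below its centre). A groove 6 mm in diameter runs from 8 to 15 mm above the foot
- jar: the open grey plastic jar without a lid, loose, 72 mm outer diameter, 44 mm high, walls 3 mm, floor 4 mm, 0.3 kg; origin at the centre of its underside, z up
- capped_outlet: the second, fixed outlet: same block and fitting, closed by a domed black cap 40 mm across, 74 mm high; nothing to do there; origin at the centre of its underside
- closed_jar: bystander, loose: grey jar with a black screw lid on it, 78 mm across, 60 mm high; origin at the centre of its underside
- jar_lid: bystander, loose: black jar lid lying open side up, 78 mm across, 16 mm high; origin at the centre of its underside

How it is judged:
By the outcome, as a careful person would: the job done as asked, in the order asked, and still so for the second after the job is handed in, with the robot touching nothing.
It also fails if it takes over 45 s, if anything falls off the work surface, if the arm or the gripper's body presses on something with over 40 N, if the wrist force passes 120 N, or if a joint passes its speed limit or range.

## Working session

There is one attempt and no reset: what is moved stays moved. The work goes in short steps, Python scripts to look and compute and a tool call to move; the robot and the scene stay as the last step left them, time stands still between calls to the robot, and variables do not carry over. Pictures are saved under pics/ and viewed, at most 10 in all, crops included, and the job is handed in when it is done.

Besides the shell and the picture viewer there is one more tool, called by a JSON object that holds its "api" and its "payload". jog_arm: Moves the arm, as the interface text tells. Shift numbers are shares of 15 cm and turn numbers shares of 180 degrees, none past 1 either way. Its arguments: {"type":"object","properties":{"rows":{"type":"array"},"squeeze":{"type":"number"}},"required":["rows"]}

```bash
mkdir -p pics
cat > h.py <<'E'
import numpy as np, cv2
from plant import telemetry, camera, order
def shot(n,f=None):
    c=camera(n)
    if f: cv2.imwrite('pics/'+f,cv2.cvtColor(c['pixels'],cv2.COLOR_RGB2BGR))
    return c
def ray(c,u,v):
    V=np.array(c['view']); R=V[:3,:3]; o=-R.T@V[:3,3]
    d=R.T@np.array([(u-c['cx'])/c['fx'],-(v-c['cy'])/c['fy'],-1.]); return o,d
def onz(c,u,v,z):
    o,d=ray(c,u,v); return o+d*(z-o[2])/d[2]
def cloud(c):
    h,w=c['depth'].shape; u,v=np.meshgrid(np.arange(w),np.arange(h)); D=c['depth']
    P=np.stack([(u-c['cx'])/c['fx']*D,-(v-c['cy'])/c['fy']*D,-D],-1)
    V=np.array(c['view']); return (P-V[:3,3])@V[:3,:3]
E
python3 - <<'E'
from h import *
a=shot('top','t1.png');b=shot('side','s1.png')
s=telemetry.read_state(); print(s['t'],s['tool_pos'],s['ee_rot'],s['width'],{k:v for k,v in a.items() if k not in('pixels','depth')}.keys())
E
```

```text
0.1 [189.56319532 647.42533402 204.84745236] [[-9.59707867e-01  2.80999530e-01 -2.71961090e-04]
 [ 2.80999656e-01  9.59707203e-01 -1.12998123e-03]
 [-5.65211768e-05 -1.16087285e-03 -9.99999325e-01]] 94.03166292677571 dict_keys(['fx', 'fy', 'cx', 'cy', 'view'])
```

View pics/t1.png

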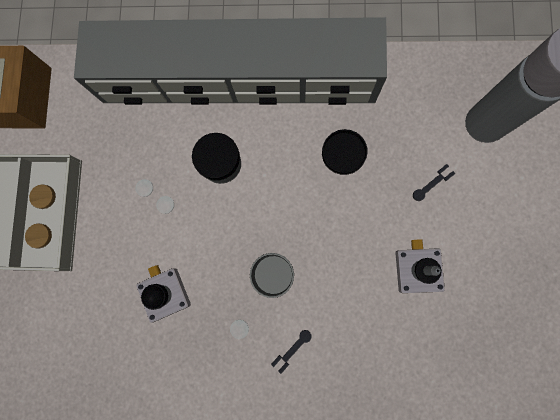

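View pics/s1.png

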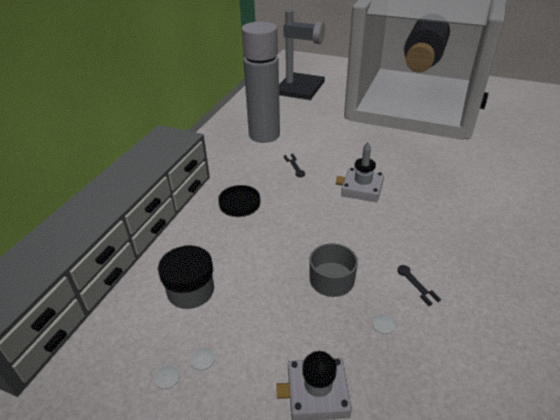

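The top view shows the stem outlet at about (427,270), the open jar at (272,275), the capped outlet at (155,296), the closed jar at (216,157) and the lid at (345,152). In the side view, the stem tip is at (366,145), the ring at (365,166) and the jar at (333,268).

Run:
```python
from h import *
a=shot('top');b=shot('side')
for n,pts in (('top',[(428,270),(434,270),(272,275),(155,296),(216,157),(345,152),(421,291),(272,255),(301,275)]),('side',[(366,145),(365,166),(333,268),(333,252)])):
    c=a if n=='top' else b; C=cloud(c)
    print(n,np.round(ray(c,280,210)[0]))
    for u,v in pts: print((u,v),np.round(C[v,u]))
C=cloud(a)
print('bench',np.round(np.median(C[300:340,350:380,2]),1))
def sel(C,x,y,r,z0,z1):
    m=(np.hypot(C[...,0]-x,C[...,1]-y)<r)&(C[...,2]>z0)&(C[...,2]<z1)
    return m
S=cloud(b)
p=C[270,428]
for nm,K in(('top',C),('side',S)):
  for z0,z1 in((66,90),(90,106),(55,63),(18,25)):
    m=sel(K,p[0],p[1],60,z0,z1); q=K[m]
    if len(q): print(nm,'outlet',z0,z1,len(q),np.round(q.mean(0),1),np.round(q.min(0)),np.round(q.max(0)))
p=C[275,272]
for nm,K in(('top',C),('side',S)):
  for z0,z1 in((41,48),(20,40)):
    q=K[sel(K,p[0],p[1],50,z0,z1)]
    if len(q):
      (cx,cy),r=cv2.minEnclosingCircle(q[:,:2].astype(np.float32)); print(nm,'jar',z0,z1,len(q),np.round([cx,cy,r],1))
```

```text
top [532. -18. 705.]
(428, 270) [ 536. -210.   81.]
(434, 270) [ 536. -213.   97.]
(272, 275) [521.  28.   2.]
(155, 296) [486. 203.  74.]
(216, 157) [712. 121.  59.]
(345, 152) [738. -96.   3.]
(421, 291) [ 502. -216.   22.]
(272, 255) [554.  27.  26.]
(301, 275) [522. -22.   1.]
side [409. 492. 536.]
(366, 145) [ 536. -220.   98.]
(365, 166) [ 532. -213.   59.]
(333, 268) [525.   1.   4.]
(333, 252) [530.  -8.  28.]
bench -0.2
top outlet 66 90 50 [ 534.9 -211.1   77.7] [ 528. -215.   66.] [ 542. -209.   90.]
top outlet 90 106 80 [ 535.1 -215.1   95.3] [ 528. -223.   90.] [ 542. -209.  103.]
top outlet 55 63 404 [ 535.1 -213.3   59.6] [ 516. -236.   55.] [ 554. -196.   63.]
top outlet 18 25 1273 [ 536.4 -211.    21.6] [ 499. -253.   18.] [ 585. -180.   25.]
side outlet 66 90 89 [ 533.3 -215.3   78.5] [ 527. -222.   66.] [ 541. -211.   90.]
side outlet 90 106 49 [ 533.8 -216.7   96.3] [ 528. -223.   90.] [ 541. -212.  105.]
side outlet 55 63 202 [ 533.2 -214.2   59.5] [ 514. -238.   55.] [ 554. -199.   63.]
side outlet 18 25 616 [ 534.4 -210.    21.9] [ 498. -258.   18.] [ 585. -182.   25.]
top jar 41 48 255 [522.1  25.8  35.8]
top jar 20 40 114 [522.1  26.3  32.8]
side jar 41 48 323 [521.4  22.   37.1]
side jar 20 40 830 [520.5  23.   36.3]
```

{"api": "jog_arm", "payload": {"rows": [[0,0,0,0,0,-0.045,1],[0,0,0,0,0,-0.045,1],[-0.25,-0.25,0,0,0,0,1],[-0.25,-0.25,0,0,0,0,1],[-0.25,-0.3,0,0,0,0,1],[-0.25,-0.3,0,0,0,0,1],[-0.25,-0.3,0,0,0,0,0.5],[-0.25,-0.3,0,0,0,0,0.2],[-0.25,-0.3,0,0,0,0,0],[-0.25,-0.3,0,0,0,0,0],[-0.2,-0.3,0,0,0,0,0],[-0.2,-0.3,0,0,0,0,0]]}}

```text
t: 1.7
tool_pos: [549.6, 210.4, 205.5]
ee_rot: [[-1.0, 0.002, 0.0], [0.002, 1.0, 0.0], [-0.0, 0.0, -1.0]]
contact_force: [-0.3, 0.5, 0.3]
width: 46.8
grip_force: 0.0
```

```bash
python3 -c "
from h import *
s=telemetry.read_state();print(s['t'],s['tool_pos'],np.round(s['ee_rot'],4),np.round(s['qpos'],2),s['width'],s['contact_force'])"
```

```text
1.7 [549.56378301 210.42850342 205.52389805] [[-1.0e+00  2.1e-03  1.0e-04]
 [ 2.1e-03  1.0e+00  1.0e-04]
 [-1.0e-04  1.0e-04 -1.0e+00]] [-0.68  0.29  0.25  1.82 -0.08  1.05  1.17] 46.80220482245945 [-0.30663044  0.54719717  0.270687  ]
```

{"api": "jog_arm", "payload": {"rows": [[0.012,-0.355,0,0,0,0,-0.2],[0.012,-0.355,0,0,0,0,-0.4],[0.012,-0.355,0,0,0,0,-0.4],[0.012,-0.355,0,0,0,0,-0.4],[0.012,-0.355,0,0,0,0,-0.4],[0.012,-0.355,0,0,0,0,-0.4],[0.012,-0.355,0,0,0,0,-0.4],[0.012,-0.355,0,0,0,0,-0.4],[0,0,0.25,0,0,0,-0.4],[0,0,0,0,0,0,-0.4]]}}

```text
t: 2.95
tool_pos: [531.8, -213.7, 166.0]
ee_rot: [[-1.0, 0.003, -0.004], [0.003, 1.0, 0.001], [0.004, 0.001, -1.0]]
contact_force: [0.6, 0.1, 0.7]
width: 27.8
grip_force: 0.0
```

Run:
```python
from h import *
s=telemetry.read_state();print(s['t'],s['tool_pos'],np.round(s['ee_rot'],4),np.round(s['qpos'],2),s['width'],s['contact_force'])
c=shot('wrist','w1.png'); K=cloud(c); p=(535,-216)
for z0,z1 in((66,90),(90,106),(57,63)):
    m=(np.hypot(K[...,0]-p[0],K[...,1]-p[1])<40)&(K[...,2]>z0)&(K[...,2]<z1); q=K[m]
    if len(q): print(z0,len(q),np.round(q.mean(0),1),np.round(np.percentile(q,2,axis=0),1),np.round(np.percentile(q,98,axis=0),1),cv2.minEnclosingCircle(q[:,:2].astype(np.float32)))
```

```text
2.95 [ 531.80242464 -213.73373986  166.04830034] [[-1.0e+00  2.9e-03 -4.3e-03]
 [ 2.9e-03  1.0e+00  7.0e-04]
 [ 4.3e-03  7.0e-04 -1.0e+00]] [-0.1   0.32  0.46  1.9  -0.17  0.96  2.  ] 27.795196613581403 [0.56163958 0.11167045 0.66955586]
66 124 [ 528.4 -216.8   78.3] [ 526.9 -223.4   66.5] [ 532.4 -210.4   89.5] ((532.4163818359375, -217.0740966796875), 6.795400142669678)
90 277 [ 532.4 -217.    96.9] [ 527.1 -223.4   91.2] [ 539.9 -210.6  104. ] ((533.7638549804688, -217.1001434326172), 7.167262077331543)
57 1205 [ 530.9 -217.    61. ] [ 515.2 -235.    58.4] [ 551.3 -199.2   62.4] ((533.7606811523438, -217.1041717529297), 19.94516372680664)
```

View pics/w1.png

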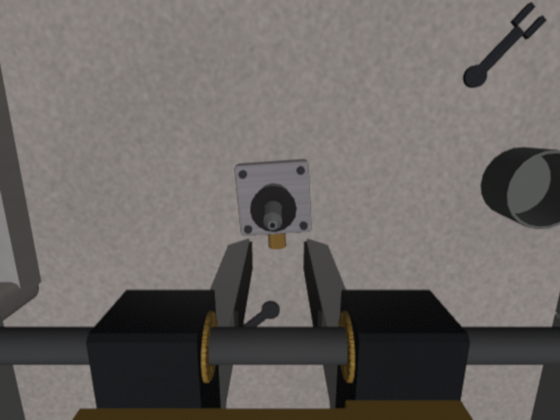

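The wrist view shows the stem tip at (272,223) and the ring at (272,207), centred between the fingers. That puts the stem at about (534,-217).

{"api": "jog_arm", "payload": {"rows": [[-0.015,-0.019,0,0,0,0,-0.4],[0,0,0.16,0,0,0,-0.4],[0,0,0.16,0,0,0,-0.45],[0,0,0.16,0,0,0,-0.5],[0,0,0.14,0,0,0,-0.5],[0,0,0,0,0,0,-0.5],[0,0,0,0,0,0,-0.5]], "squeeze": 30}}

```text
t: 3.88
tool_pos: [536.6, -216.9, 76.3]
ee_rot: [[-1.0, 0.002, 0.002], [0.002, 1.0, -0.0], [-0.002, -0.0, -1.0]]
contact_force: [0.7, 0.2, 0.6]
width: 23.8
grip_force: 0.0
```

Run:
```python
from h import *
s=telemetry.read_state();print(s['t'],s['tool_pos'],np.round(s['ee_rot'],4),s['width'],s['contact_force'])
c=shot('wrist','w2.png'); d=shot('side'); im=cv2.cvtColor(d['pixels'],cv2.COLOR_RGB2BGR)[90:230,280:450]
w=cv2.imread('pics/w2.png')[100:400,120:440]
cv2.imwrite('pics/c2.png',np.hstack([w,cv2.resize(im,(364,300))]))
```

```text
3.875 [ 536.63271747 -216.85245086   76.33804869] [[-1.0e+00  1.6e-03  1.6e-03]
 [ 1.6e-03  1.0e+00 -3.0e-04]
 [-1.6e-03 -3.0e-04 -1.0e+00]] 23.778936381191993 [0.69135165 0.21088874 0.58695635]
```

View pics/c2.png

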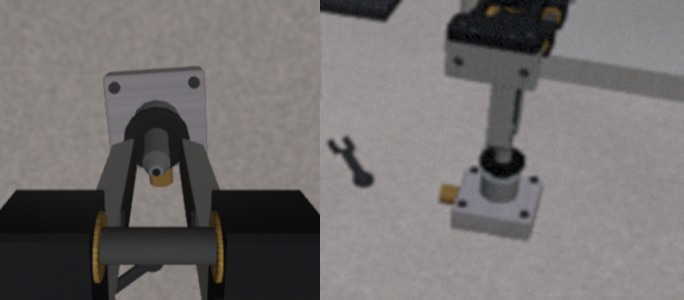

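The stem sits midway between the fingers, and the tips are 16 mm above the ring. I'll correct x and press down.

{"api": "jog_arm", "payload": {"rows": [[0.017,0,0.05,0,0,0,-0.5],[0,0,0.05,0,0,0,-0.5],[0,0,0.03,0,0,0,-0.5],[0,0,0.02,0,0,0,-0.5],[0,0,0.01,0,0,0,-0.5],[0,0,0,0,0,0,-0.5],[0,0,0,0,0,0,-0.5]]}}

```text
t: 4.85
tool_pos: [533.2, -216.8, 51.9]
ee_rot: [[-1.0, 0.002, 0.0], [0.002, 1.0, 0.001], [-0.0, 0.001, -1.0]]
contact_force: [-8.3, 4.2, 24.5]
width: 23.7
grip_force: 12.0
```

{"api": "jog_arm", "payload": {"rows": [[0,0,0,0,0,0,-0.7],[0,0,0,0,0,0,-1],[0,0,0,0,0,0,-1],[0,0,0,0,0,0,-1],[0,0,0,0,0,0,-1],[0,0,0,0,0,0,-1]], "squeeze": 45}}

```text
t: 5.6
tool_pos: [534.0, -217.4, 52.0]
ee_rot: [[-1.0, 0.002, 0.002], [0.002, 1.0, -0.0], [-0.002, -0.0, -1.0]]
contact_force: [-3.8, 0.3, 19.2]
width: 13.3
grip_force: 48.5
```

{"api": "jog_arm", "payload": {"rows": [[0,0,-0.1,0,0,0,-1],[0,0,-0.15,0,0,0,-1],[0,0,-0.2,0,0,0,-1],[0,0,-0.3,0,0,0,-1],[0,0,-0.2,0,0,0,-1],[0,0,0,0,0,0,-1]]}}

```text
t: 6.35
tool_pos: [534.1, -217.1, 195.9]
ee_rot: [[-1.0, 0.002, 0.003], [0.002, 1.0, -0.0], [-0.003, -0.0, -1.0]]
contact_force: [0.5, -0.2, -1.2]
width: 13.1
grip_force: 45.0
```

Run:
```python
from h import *
s=telemetry.read_state();print(s['t'],s['tool_pos'],np.round(s['ee_rot'],4),np.round(s['qpos'],2),s['width'],s['contact_force'])
c=shot('wrist'); d=shot('side'); im=cv2.cvtColor(d['pixels'],cv2.COLOR_RGB2BGR)[60:200,280:450]
w=cv2.cvtColor(c['pixels'],cv2.COLOR_RGB2BGR)[100:400,120:440]
cv2.imwrite('pics/c3.png',np.hstack([w,cv2.resize(im,(364,300))]))
```

```text
6.35 [ 534.06905849 -217.1368583   195.85383307] [[-1.0e+00  2.2e-03  3.5e-03]
 [ 2.2e-03  1.0e+00 -5.0e-04]
 [-3.5e-03 -4.0e-04 -1.0e+00]] [-0.11  0.29  0.47  1.87 -0.16  1.02  1.99] 13.149013089269738 [ 0.47777202 -0.18456133 -1.1885007 ]
```

View pics/c3.png

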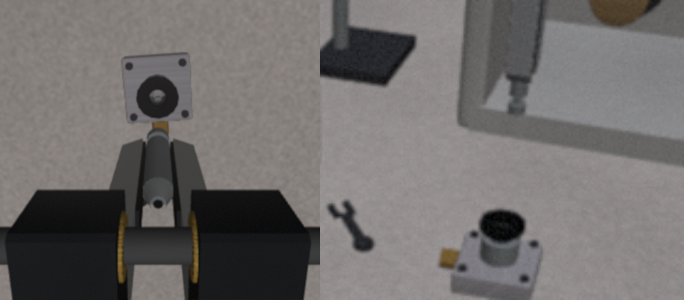

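The stem is out: the bore is empty at (158,95) in the left half, and the foot and groove hang below the fingers. Next I'll carry it over the jar and tilt it towards +x.

{"api": "jog_arm", "payload": {"rows": [[0.03,0.32,0,0,0,0,-1],[0.03,0.32,0,0,0,0,-1],[0.03,0.32,0,0,0,0,-1],[0.015,0.32,0,0,0,0,-1],[0,0.33,0,0,0,0,-1],[0,0,0,0,0.058,0,-1],[0,0,0,0,0.058,0,-1],[0,0,0,0,0.058,0,-1],[0,0,0,0,0.058,0,-1],[0,0,0,0,0,0,-1],[0,0,0,0,0,0,-1]]}}

```text
t: 7.82
tool_pos: [517.7, 24.4, 192.8]
ee_rot: [[-0.747, 0.003, -0.665], [0.002, 1.0, 0.001], [0.665, -0.001, -0.747]]
contact_force: [1.2, 0.7, 0.4]
width: 13.2
grip_force: 45.0
```

Run:
```python
from h import *
s=telemetry.read_state();print(s['t'],s['tool_pos'],np.round(s['ee_rot'],4),np.round(s['qpos'],2),s['width'],s['contact_force'])
for n in('wrist','side','top'):
    c=shot(n); K=cloud(c)
    q=K[(np.hypot(K[...,0]-522,K[...,1]-25)<50)&(K[...,2]>40)&(K[...,2]<48)]
    if len(q)>10: print(n,len(q),cv2.minEnclosingCircle(q[:,:2].astype(np.float32)),np.percentile(q,[1,99],axis=0))
    if n!='top': cv2.imwrite('pics/%s4.png'%n,cv2.cvtColor(c['pixels'],cv2.COLOR_RGB2BGR))
cv2.imwrite('pics/c4.png',np.hstack([cv2.resize(cv2.imread('pics/%s4.png'%n),(400,300)) for n in('wrist','side')]))
```

```text
7.825 [517.66848273  24.39081231 192.83480174] [[-7.467e-01  2.700e-03 -6.652e-01]
 [ 2.300e-03  1.000e+00  1.400e-03]
 [ 6.652e-01 -5.000e-04 -7.467e-01]] [-0.34  0.68  0.35  1.48 -0.21  1.75  1.63] 13.227939110444002 [1.22760049 0.72655794 0.35808758]
side 369 ((521.996337890625, 22.000228881835938), 37.4085578918457) [[486.22665186 -12.74892587  40.07590322]
 [556.11885715  58.34432692  45.80257524]]
top 119 ((521.4292602539062, 21.664670944213867), 34.95103454589844) [[487.21909197  -8.76312233  41.11611825]
 [554.08642406  27.39186243  46.13758724]]
```

View pics/c4.png

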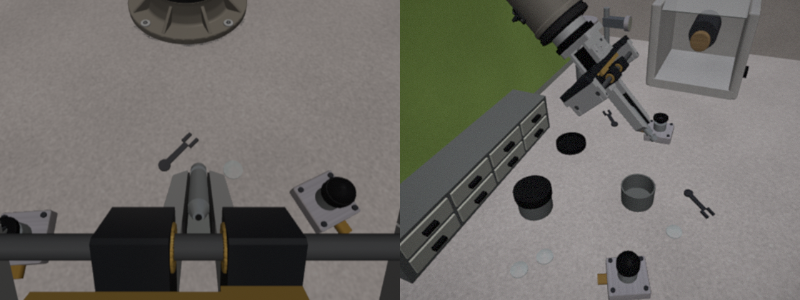

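The tilt of 41.7° was reached with the stem held and the jar untouched at (638,190) in the side half. Now I'll descend to just above the rim.

{"api": "jog_arm", "payload": {"rows": [[-0.13,0,0.146,0,0,0,-1],[-0.13,0,0.146,0,0,0,-1],[-0.13,0,0.146,0,0,0,-1],[-0.13,0,0.146,0,0,0,-1],[0,0,0,0,0,0,-1],[0,0,0,0,0,0,-1]]}}

```text
t: 8.72
tool_pos: [518.4, 24.8, 78.0]
ee_rot: [[-0.748, 0.002, -0.664], [0.001, 1.0, 0.002], [0.664, 0.0, -0.748]]
contact_force: [-0.7, -0.1, -0.5]
width: 13.4
grip_force: 45.0
```

Run:
```python
from h import *
s=telemetry.read_state();print(s['t'],s['tool_pos'],np.round(s['ee_rot'],3)[:,2],s['contact_force'])
o=[]
for n,(r,c0) in dict(side=(180,240),top=(200,190)).items():
    c=shot(n); o.append(cv2.resize(cv2.cvtColor(c['pixels'],cv2.COLOR_RGB2BGR)[r:r+120,c0:c0+160],(400,300)))
cv2.imwrite('pics/c5.png',np.hstack(o))
```

```text
8.725 [518.35840636  24.81364049  78.0209598 ] [-0.664  0.002 -0.748] [-0.65169616 -0.05358296 -0.46619557]
```

View pics/c5.png

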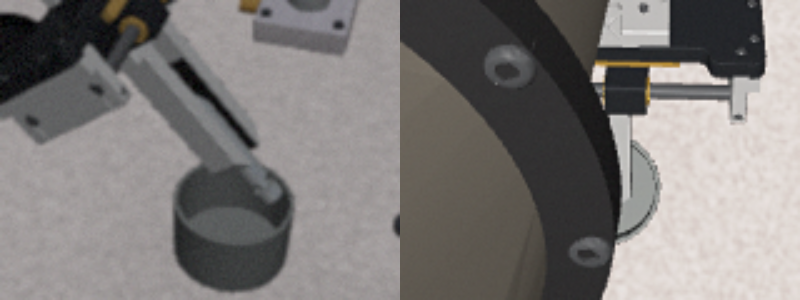

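In the side half, the foot at (268,185) hangs inside the jar's opening near the -x wall, clear of the rim. I'll lower it on.

{"api": "jog_arm", "payload": {"rows": [[-0.047,-0.004,0.053,0,0,0,-1],[-0.047,0,0.053,0,0,0,-1],[-0.047,0,0.053,0,0,0,-1],[-0.04,0,0.045,0,0,0,-1],[0,0,0,0,0,0,-1],[0,0,0,0,0,0,-1]]}}

```text
t: 9.57
tool_pos: [517.7, 24.1, 35.4]
ee_rot: [[-0.746, 0.002, -0.666], [0.002, 1.0, 0.001], [0.666, -0.0, -0.746]]
contact_force: [0.6, -0.5, -0.1]
width: 13.2
grip_force: 45.0
```

{"api": "jog_arm", "payload": {"rows": [[-0.009,0,0.01,0,0,0,-1],[-0.005,0,0.005,0,0,0,-1],[0,0,0,0,0,0,-1],[0,0,0,0,0,0,-1]], "squeeze": 20}}

```text
t: 10.07
tool_pos: [517.7, 24.1, 32.3]
ee_rot: [[-0.746, 0.002, -0.666], [0.002, 1.0, 0.001], [0.666, -0.0, -0.746]]
contact_force: [-0.5, 1.2, -1.6]
width: 13.9
grip_force: 20.0
```

{"api": "jog_arm", "payload": {"rows": [[-0.007,0,0.008,0,0,0,-1],[0,0,0,0,0,0,-1],[0,0,0,0,0,0,-1]], "squeeze": 10}}

```text
t: 10.45
tool_pos: [517.7, 24.1, 30.7]
ee_rot: [[-0.746, 0.002, -0.666], [0.002, 1.0, 0.001], [0.666, -0.0, -0.746]]
contact_force: [0.9, 0.2, 2.4]
width: 13.9
grip_force: 10.0
```

{"api": "jog_arm", "payload": {"rows": [[0,0,0,0,0,0,-0.69],[0,0,0,0,0,0,-0.67],[0,0,0,0,0,0,-0.64],[0,0,0,0,0,0,-0.62],[0,0,0,0,0,0,-0.6],[0,0,0,0,0,0,-0.6]], "squeeze": 5}}

```text
t: 11.2
tool_pos: [517.6, 24.1, 30.6]
ee_rot: [[-0.746, 0.002, -0.666], [0.002, 1.0, 0.001], [0.666, -0.0, -0.746]]
contact_force: [-0.0, 0.2, 0.4]
width: 18.7
grip_force: 0.0
```

Run:
```python
from h import *
s=telemetry.read_state();print(s['t'],s['tool_pos'],s['width'],s['contact_force'],s['grip_force'])
o=[]
for n,(r,c0) in dict(side=(180,240),wrist=(150,160)).items():
    c=shot(n); h,w=(120,160) if n=='side' else (210,280)
    o.append(cv2.resize(cv2.cvtColor(c['pixels'],cv2.COLOR_RGB2BGR)[r:r+h,c0:c0+w],(400,300)))
cv2.imwrite('pics/c6.png',np.hstack(o))
```

```text
11.2 [517.64335853  24.14094884  30.61701335] 18.699894831917447 [-0.01489826  0.17801105  0.42336619] 0.0
```

View pics/c6.png

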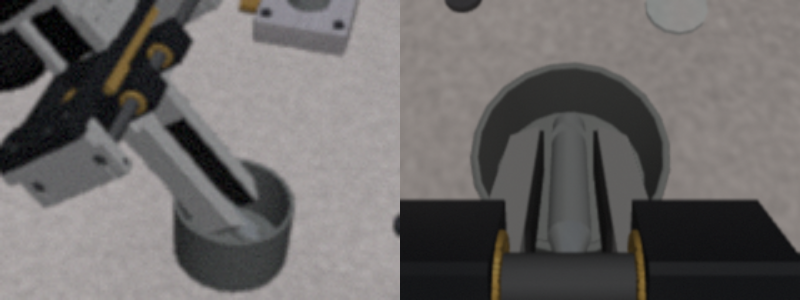

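The stem rests free on the far rim between the open fingers (wrist half, foot at (570,125)), and the jar is upright. I'll withdraw straight up.

{"api": "jog_arm", "payload": {"rows": [[0.022,0,-0.025,0,0,0,-0.6],[0.044,0,-0.05,0,0,0,-0.6],[0.066,0,-0.075,0,0,0,-0.6],[0.13,0,-0.15,0,0,0,-0.6],[0.18,0,-0.2,0,0,0,-0.6],[0.18,0,-0.2,0,0,0,-0.6],[0.18,0,-0.2,0,0,0,-0.6],[0,0,0,0,0,0,-0.6],[0,0,0,0,0,0,-0.6]]}}

```text
t: 12.42
tool_pos: [517.7, 24.2, 211.8]
ee_rot: [[-0.746, 0.002, -0.666], [0.001, 1.0, 0.002], [0.666, 0.0, -0.746]]
contact_force: [0.3, 0.2, -0.3]
width: 18.7
grip_force: 0.0
```

Run:
```python
from h import *
s=telemetry.read_state();print(s['t'],s['tool_pos'],s['contact_force'])
o=[]
for n,(r,c0,h,w) in dict(side=(150,140,180,240),wrist=(0,0,420,560)).items():
    c=shot(n)
    o.append(cv2.resize(cv2.cvtColor(c['pixels'],cv2.COLOR_RGB2BGR)[r:r+h,c0:c0+w],(400,300)))
cv2.imwrite('pics/c7.png',np.hstack(o))
```

```text
12.425 [517.70337053  24.17862522 211.75290446] [ 0.26219379  0.1507213  -0.29422143]
```

View pics/c7.png

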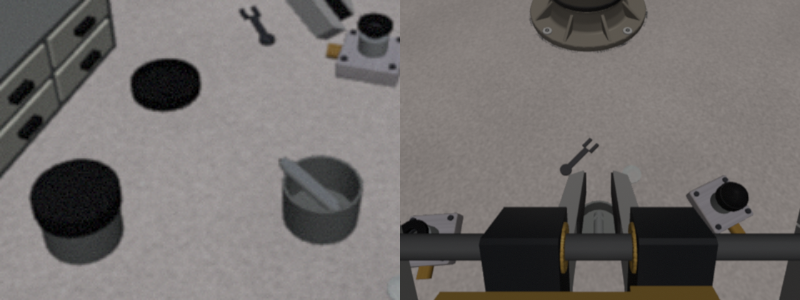

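The side view shows the stem leaning in the upright jar, with its tip over the rim at (290,165) and its foot inside. The lid and the closed jar have not moved, and the gripper is clear.

```bash
python3 -c "
from plant import order
print(order.sign_off())"
```

```text
the job is handed in; nothing more can be done
None
```

I pulled the stem out with the release ring held down, set it foot first into the open jar, where it leans with the jar upright, and handed the job in after about 12.5 s of the 45 s; sign-off returned no verdict.

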